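# Wind the tea timer past its top mark and back to 20 minutes

### The job

Set the round bell timer on the trivet to 20 minutes: first twist its dial clockwise past the double-line top mark (30), then turn it back down to 20, and let go. Its case is held by nothing but its rubber feet, so bear down on the dial (it sinks a little before it bears) while you twist, firmly enough that the case neither slips round nor slides, yet gently (about 15 N), and stop short of the dial's end stop. Leave everything else on the table alone.

Things in the scene. Friction and masses are not known exactly. Their poses are not given: they have to be found in the camera images.
- timer: Loose bell timer: white plastic disc case 100 mm across, 34 mm high, with a steel band, on three rubber feet 36 mm from its axis; about 0.41 kg, give or take a third. Origin: centre of its underside, z up along the dial's axis. Only friction holds it: without 5 to 12 N of downward press on the dial the whole case turns with the dial; over 25 N is too hard
- timer_rim (a point): Point on the upper rim of the case at the scale's 0 line, 50 mm from the axis along the case's +x, 34 mm above its underside; shows whether the case slid or turned
- mark_20 (a point): The 20-minute line on the case's top face, 44 mm from the axis. The scale's dark lines lie 38 to 49 mm out, 0.06 rad a minute, clockwise from above, starting with the 0 line on the case's +x. 0, 10 and 20 are single long lines; 5, 15, 25 short ones
- mark_top (a point): The top mark, 30 minutes: the only double long line of the scale, on the case's top face 44 mm from the axis. Clockwise beyond it a blank arc follows up to the 0 line
- dial_grip (a point): On the axis at the top face of the dial's disc, 45 to 65 mm above the timer's underside (varies). Aluminium disc 74 mm across, 6 thick; straight grip bar across it: 44 long, 14 wide, 20 high above the disc. x axis along the bar to the pointer end. Loose on its stem: pressed with 2 N it sinks 1 to 11 mm (unseen, varies) before it bears on a stiff spring of 10 N per mm, 3 mm long; then it is solid
- pointer_tip (a point): Tip of the dial's pointer, 37 mm out from the axis at the height of the disc's top face. The pointer end of the bar carries a black nose on the disc; a black line on the bar runs from the centre to that end
- dial (a joint): Angle of the dial on the case, rad, growing clockwise from above: 0 = pointer at the 0 line, 0.06 rad a minute, so 20 minutes = 1.2 and the top mark, 30, = 1.8. Hard stops at 0 and 2.0. Stiff (0.23 N m of friction) and stays where it is left. It starts between 10 and 16 minutes
- trivet: Red hard silicone trivet, 180 by 280 by 8 mm, fixed to the table, carrying the timer near one end and the tea glass near the other. Origin: centre of its underside, y along its length
- tea_glass: Empty clear tea glass, 60 mm across, 85 mm high, loose on the trivet, its axis at least 125 mm from the timer's. Origin: centre of its underside
- bowl: Empty amber glass bowl, 150 mm across, 60 mm high, loose. Origin: centre of its underside
- coasters: Stack of grey round coasters, 96 mm across, 28 mm high. Origin: centre of its underside
- vase: Blue glazed ceramic vase, 116 mm across at its widest, 200 mm high, loose. Origin: centre of its underside
- remote: Black remote control, 45 by 160 by 18 mm, lying on the table. Origin: centre of its underside, y along its length
- fan: Slim aluminium table fan, fixed, about 350 mm high, with a toggle switch on its foot. Origin: centre of its foot's underside
Things that resemble listed ones, but are neither listed nor needed, are in the scene too. There is more than one size of the timer; the one meant has the size given above.

How it is judged (in metres and radians):
On the way:
1. the dial is twisted clockwise past the top mark (30 minutes) (value of joint dial above 1.83 rad), for 0.1 s.
At the end, for the whole second after the job is handed in: The dial, after having been wound past 30, rests within one and a half minutes (0.09 rad) of 20 minutes and is let go; the timer stands level on the trivet where it was, its rim at the 0 line within 15 mm of its starting place (value of joint dial between 1.11 and 1.29 rad and velocity of joint dial between -0.02 and 0.02 rad/s and linear speed of timer below 0.01 m/s and distance of timer_rim from where it was at the start of the episode below 0.015 m and angle between timer's own z axis and vertical below 0.05 rad and contact force between timer and the fingers below 0.1 N); the robot touches nothing.
It fails at once if the timer's case slips round or slides (rim point at the 0 line moves more than 15 mm) (distance of timer_rim from where it was at the start of the episode above 0.015 m).
It fails at once if the timer is pressed too hard (more than 30 N, its own weight included, between timer and trivet) (contact force between timer and trivet above 30 N).
It fails at once if the tea glass, bowl, coasters, vase or remote is disturbed (distance of any of tea_glass, bowl, coasters, vase, remote from where it was at the start of the episode above 0.015 m).
It fails at once if the fan is struck (contact force between fan and anything else above 5 N).
It also fails if it takes over 58 s, if anything falls off the work surface, if the arm or the gripper's body presses on something with over 40 N, if the wrist force passes 120 N, or if a joint passes its speed limit or range.

### The arm

A 7-joint arm with a two-finger parallel gripper is mounted at the origin on the work surface. World frame = base frame: x ahead of the robot, y to its left, z up, the work surface at z = 0. Lengths are in mm, angles in rad, forces in N, time in s.
With the tool pointing down it reaches from about 400 to 900 mm from the base axis. Payload 5.5 kg.
Tool frame: the origin (TCP) lies between the finger pads; the fingertips stand 11 mm ahead of it and the grasp point (between the pads) lies 8 mm behind it; z points along the fingers, y is the line along which they close (so a half turn about z gives the same grasp; the last joint's range is limited). The gripper opens to 92 mm and grips with 3 to 60 N. Pads are 19 mm wide; open, the fingers measure 130 mm over their backs; the gripper's body (75 mm by 190 mm) begins 47 mm behind the grasp point.
Start: joints at [-1.008, 0.501, -0.427, 1.55, 0.221, 1.138, -0.21], TCP at [191.926, 621.018, 237.729] pointing down, gripper open.
Joint ranges: [-2.88, 2.88], [-0.31, 2.03], [-1.54, 1.56], [0.2, 2.42], [-1.41, 4.55], [0.19, 2.02], [-2.57, 2.57]. Speed limits (rad/s): [2.57, 2.57, 3.14, 3.14, 3.14, 3.14, 3.14].

### API

Orientations are given as a unit quaternion [w, x, y, z].
In Python, from workcell import * gives the robot as it stands.
- The arm moves only by the shell command python3 -m handwheel 'ROWS' [FORCE]. ROWS is JSON, a list that holds one entry, the list of rows, each a list of 7 numbers: the shift along the tool's x, y, z in m, then the turn, a rotation vector about the tool's x, y, z in degrees, then the opening, from -1 (shut) to 1 (fully open). In form: [[[dx, dy, dz, ax, ay, az, jaw], ...]]. A call has 1 to 5 rows; each row shifts and turns the commanded pose from where the row before left it, along the tool's axes as they then stand; what a row does not reach is not made up. A row lasts 1/8 s, in which the tool goes at most 62.5 mm and 10.7 degrees, less where a joint would pass 70% of its speed; a pose out of reach is approached as far as the arm can. A call with a gripper value outside its range is refused whole. The fingers move at their own pace and stop on an object; FORCE is the grip in N (left out, the last holds). Time passes only in rows, so rows that do not move let the fingers close. It gives the time, the measured TCP pose, the force, the opening and the grip force at its end, in the units of the state.
- read_state(): the state, without advancing time (a new reading comes with each control period).
- get_image(name): name is "side" or "top"; returns a dict with "color" (480x640x3 uint8, red, green, blue), "fx", "fy", "cx", "cy" (pixels), "k1" (the pictures are not rectified: a ray, as slopes to the right and down, at radius r is drawn at 1 + k1 r^2 times it, then the intrinsics apply), "pose" (4x4, takes a point from camera to world coordinates). Camera axes: x right, y up, looking along -z (the intrinsics and any distortion apply to the point x, -y, -z); pixel columns grow to the right and rows downward; lengths in mm; the calibration is good to about 2 mm. A picture is of the moment at which its call begins. There is no depth.
- hand_in(): hands the job in; it is judged then, once.
Trained networks look in the newest picture that a camera, given by its name, has taken for a name from the list of things; names that differ only in an ending like _2 or _b are one class to them, and where a whole thing is asked for, a point or a joint stands for the part that bears it (a point fixed in the world has none). Each returns a list of dicts, best first, with "confidence" (0 to 1); they miss things now and then, are a little off and sometimes report something else, mostly with a low value. They report only what shows in the picture. A call takes as long as a camera call. They do not tell look-alikes from the thing itself.
- regions_of(camera, query): "pixels" (480x640 bool, what is visible of it) and "xy" ([column, row] in pixels, amid what is visible of it).
- pinpoint(camera, query): "xy" ([column, row] in pixels: a listed point, or the origin of a listed thing).
The state is a dict: "clock": time; "joint_pos": joint angles; "qd": joint speeds; "tau": joint torques, N m; "ee_pos": TCP position; "eef_rot": TCP orientation; "ft_force": force on the tool from outside, world axes, zero at the start; "ft_torque": the same for the moment, N m; "opening": opening from 0.0 (shut) to 1.0 (fully open); "grasp_force": force on a finger pad.
Only numpy, scipy, OpenCV 4.12 (cv2) and the standard library are available. Lean on these libraries where they do the work, as an engineer would, in place of code of your own. Each camera call takes 0.05 s, during which the arm holds its last target. There are 200 camera calls.

## Working session

There is one attempt and no reset: what is moved stays moved. The work goes in short steps, Python scripts to look and compute and a shell command to move; the robot and the scene stay as the last step left them, time stands still between calls to the robot, and variables do not carry over. Pictures are saved under pics/ and viewed, at most 10 in all, crops included, and the job is handed in when it is done.

```bash
mkdir -p pics; cat > h.py <<'E'
from workcell import *
import numpy as np, cv2
def save(im,fn): cv2.imwrite(fn,im[:,:,::-1])
def ray(g,xy):
    d=np.array([(xy[0]-g['cx'])/g['fx'],(xy[1]-g['cy'])/g['fy']]);u=d.copy()
    for _ in range(20): u=d/(1+g['k1']*(u@u))
    P=np.array(g['pose']);v=P[:3,:3]@np.array([u[0],-u[1],-1]);return P[:3,3],v/np.linalg.norm(v)
def atz(g,xy,z):
    o,v=ray(g,xy);return o+v*(z-o[2])/v[2]
def tri(g1,a,g2,b):
    o1,v1=ray(g1,a);o2,v2=ray(g2,b)
    s=np.linalg.lstsq(np.c_[v1,-v2],o2-o1,rcond=None)[0]
    p,q=o1+s[0]*v1,o2+s[1]*v2;return (p+q)/2,np.linalg.norm(p-q)
def proj(g,p):
    P=np.array(g['pose']);c=P[:3,:3].T@(np.array(p)-P[:3,3]);u=np.array([c[0],-c[1]])/-c[2]
    u=u*(1+g['k1']*(u@u));return np.array([u[0]*g['fx']+g['cx'],u[1]*g['fy']+g['cy']])
E
python3 - <<'E'
from h import *
np.set_printoptions(precision=1,suppress=True)
G={c:get_image(c) for c in('top','side')}
save(np.vstack([G[c]['color'] for c in G])[:, :],'pics/a.png')
for c in G:
    save(G[c]['color'],f'pics/{c}0.png')
    print(c,G[c]['fx'],np.array(G[c]['pose'])[:3,3])
    for q in('timer','timer_rim','mark_20','mark_top','dial_grip','pointer_tip','tea_glass','trivet','fan','vase','bowl'):
        print(q,[(np.round(r['xy'],1).tolist(),round(r['confidence'],2)) for r in pinpoint(c,q)])
s=read_state();print(s)
E
```

```text
top 497.5883708462904 [ 342.5   14.8 1307. ]
timer [([233.5, 329.2], 0.74), ([285.8, 255.4], 0.68), ([391.0, 335.3], 0.65)]
timer_rim [([270.4, 231.4], 0.72), ([229.3, 306.1], 0.7), ([365.1, 332.3], 0.6), ([158.2, 314.5], 0.54)]
mark_20 [([291.6, 232.4], 0.97), ([251.7, 324.2], 0.95), ([383.2, 311.7], 0.63)]
mark_top [([395.8, 308.8], 0.88), ([301.8, 236.8], 0.84)]
dial_grip [([227.7, 336.0], 0.87), ([393.7, 334.5], 0.74), ([465.1, 216.4], 0.63), ([285.1, 245.0], 0.56)]
pointer_tip [([283.7, 232.4], 0.67), ([225.4, 310.9], 0.56), ([477.8, 290.4], 0.17)]
tea_glass [([337.6, 269.2], 0.57)]
trivet [([309.0, 258.9], 0.9)]
fan [([163.7, 220.5], 0.58), ([313.5, 256.2], 0.43)]
vase [([159.3, 317.0], 0.74)]
bowl [([466.2, 217.5], 0.57)]
side 440.9425620927786 [ 206.7 -859.   610.8]
timer [([208.1, 233.9], 0.83), ([296.1, 241.1], 0.67), ([244.5, 329.6], 0.6), ([300.8, 257.1], 0.29)]
timer_rim [([232.3, 215.0], 0.81), ([308.5, 222.5], 0.8), ([235.7, 290.9], 0.58)]
mark_20 [([265.9, 298.4], 0.95), ([314.4, 228.0], 0.9)]
mark_top [([209.2, 230.0], 0.96), ([273.9, 306.5], 0.84), ([312.0, 236.5], 0.63)]
dial_grip [([241.3, 303.0], 0.81), ([296.3, 225.9], 0.74), ([206.6, 210.1], 0.57)]
pointer_tip [([228.2, 206.7], 0.67), ([310.4, 222.3], 0.63), ([235.7, 285.2], 0.56), ([289.9, 191.1], 0.54), ([299.0, 269.8], 0.43)]
tea_glass [([298.6, 272.1], 0.64)]
trivet [([303.6, 259.9], 0.92)]
fan [([292.2, 189.5], 0.74)]
vase [([212.1, 207.0], 0.67)]
bowl [([430.4, 367.4], 0.7)]
{'clock': 1.2, 'joint_pos': array([-1. ,  0.5, -0.4,  1.6,  0.2,  1.1, -0.2]), 'qd': array([ 0.,  0.,  0.,  0., -0.,  0., -0.]), 'tau': array([  0. , -56.6,  -5.8, -28. ,  -0.1,   0. ,   0. ]), 'ee_pos': array([191.9, 621. , 237.7]), 'eef_rot': array([-0. ,  0.1,  1. ,  0. ]), 'ft_force': array([-0.6,  0.7,  0.2]), 'ft_torque': array([ 0.1,  0.1, -0. ]), 'grasp_force': 0.0, 'opening': 1.0021266223017278}
```

View pics/top0.png

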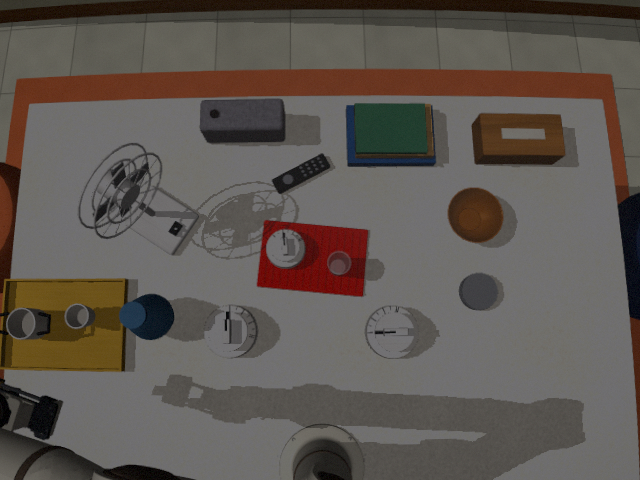

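View pics/side0.png

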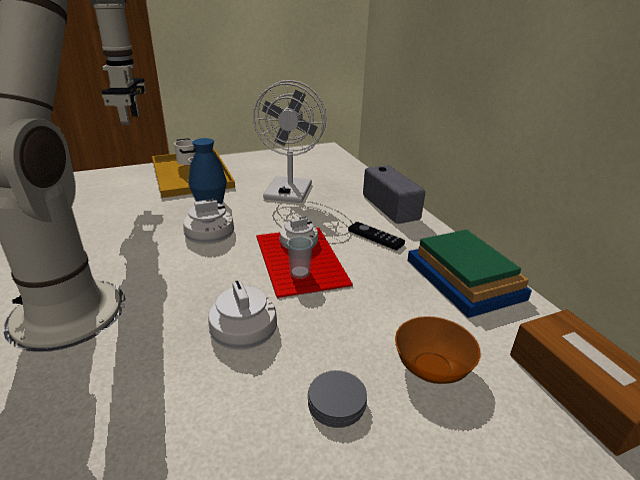

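The candidates in the top picture are (285,248) on the red trivet and (232,330) and (391,332), both larger and standing on the bare table. The one on the trivet fits: it is the smaller size and shares the trivet with the tea glass at (338,264). I'll confirm it in one enlarged crop and measure it.

```bash
python3 - <<'E'
from h import *
np.set_printoptions(precision=1,suppress=True)
G={c:get_image(c) for c in('top','side')}
t,s=G['top'],G['side']
a=cv2.resize(t['color'][215:285,250:320],(560,560),interpolation=cv2.INTER_CUBIC)
b=cv2.resize(s['color'][200:270,265:295+10],(240,420),interpolation=cv2.INTER_CUBIC)
b=cv2.resize(s['color'][208:258,273:323],(230,230),interpolation=cv2.INTER_CUBIC)
o=np.zeros((560,795,3),np.uint8);o[:,:560]=a;o[:230,562:792]=b;save(np.clip(o*1.6,0,255).astype(np.uint8),'pics/crop.png')
print('grip tri',tri(t,[285.1,245],s,[296.3,225.9]))
print('tip tri',tri(t,[283.7,232.4],s,[310.4,222.3]))
print('timer tri',tri(t,[285.8,255.4],s,[296.1,241.1]),)
print('rim42',atz(t,[270.4,231.4],42),atz(s,[308.5,222.5],42)); print('m20',atz(t,[291.6,232.4],42),atz(s,[314.4,228],42)); print('mtop',atz(t,[301.8,236.8],42),atz(s,[312,236.5],42))
for n,xy in (('glass',(337.6,269.2)),('trivet',(309,259))): print(n,atz(t,xy,8))
print('fan',tri(t,[163.7,220.5],s,[292.2,189.5]))
for c in G:
  for r in regions_of(c,'timer'):
    m=r['pixels'];ys,xs=np.nonzero(m);print(c,r['xy'],xs.min(),xs.max(),ys.min(),ys.max(),m.sum())
E
```

```text
grip tri (array([552.6,  88. ,  55.3]), np.float64(9.30094625318772))
tip tri (array([588.8,  90.5,  57.2]), np.float64(1.4375299606175507))
timer tri (array([541.5,  86.4,  10.5]), np.float64(9.323417876424102))
rim42 [595.6 125.7  42. ] [593.3 117.3  42. ]
m20 [592.3  70.7  42. ] [596.9  83.5  42. ]
mtop [580.4  44.4  42. ] [574.5  44.1  42. ]
glass [499.2 -48.3   8. ]
trivet [527.1  26.6   8. ]
fan (array([644.1, 416.9,   3.5]), np.float64(15.03095373961862))
top [281.9, 251.6] 266 304 229 269 1228
top [231.2, 329.5] 204 257 303 358 2322
top [391.8, 334.1] 365 418 306 358 2273
side [243.3, 317.6] 209 276 282 349 3471
side [208.0, 222.9] 183 233 199 243 1791
side [294.8, 231.8] 279 317 217 247 740
```

View pics/crop.png

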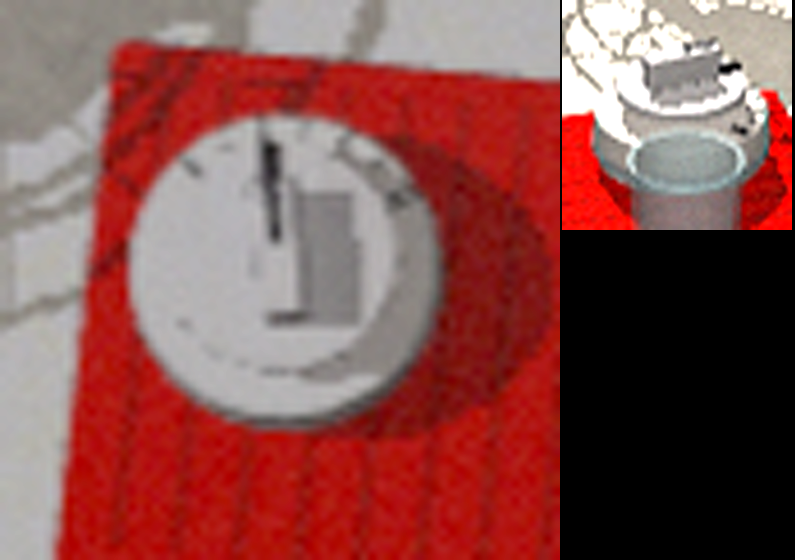

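The crop confirms the timer on the trivet. The 0 line is at about crop (190,165), the 10 line at (260,120), the top mark at (400,195) and the pointer tip at (266,145), so it reads about 12 minutes. Next I'll fit the pose with an overlay.

```bash
python3 - <<'E'
from h import *
from scipy.optimize import least_squares
np.set_printoptions(precision=2,suppress=True)
G={c:get_image(c) for c in('top','side')};t,s=G['top'],G['side']
th=np.linspace(0,2*np.pi,181)
def circ(g,c,r,z): return np.array([proj(g,[c[0]+r*np.cos(a),c[1]+r*np.sin(a),z]) for a in th])
def f(c):
    q=circ(t,c,50,42);return [q[:,0].min()-266.25,q[:,0].max()-305.2,q[:,1].min()-229.2]
r=least_squares(f,[552,85]);c=r.x;print('centre',c,r.fun)
C2=lambda x,y,ox=250,oy=215:(ox+x/8,oy+y/8)
for n,xy,z in(('0',C2(190,165),42),('10',C2(260,122),42),('top',C2(398,195),42),('tip',C2(266,145),57)):
    p=atz(t,xy,z)[:2]-c;print(n,np.hypot(*p),np.degrees(np.arctan2(p[1],p[0])))
print('side tip/grip at z57',atz(s,[310.4,222.3],57),atz(s,[296.3,225.9],57))
ims=[]
for g,(x0,y0) in((t,(250,215)),(s,(265,200))):
    k=8 if g is t else 8
    a=cv2.resize(g['color'][y0:y0+66,x0:x0+50 if g is s else x0+50],(400,528),interpolation=cv2.INTER_CUBIC);a=np.clip(a*1.5,0,255).astype(np.uint8)
    for rr,z,col in((50,42,(0,255,0)),(37,57,(255,255,0)),(50,10,(0,255,255))):
        q=((circ(g,c,rr,z)-[x0,y0]+.5)*8).astype(np.int32);cv2.polylines(a,[q],True,col,1)
    ims.append(a)
save(np.hstack(ims),'pics/ov.png')
print('foot fan',atz(t,[172,222],10),'head',tri(t,[128,190],s,[289,120]),'vase',atz(t,[159.3,317],0), tri(t,[137,315],s,[204,143]))
st=read_state();from scipy.spatial.transform import Rotation as R
q=st['eef_rot'];print(q,R.from_quat(np.r_[q[1:],q[0]]).as_matrix())
E
```

```text
centre [550.95  86.01] [ 0.08 -0.08  0.  ]
0 45.526079445037446 42.847004947928916
10 48.039744498828604 9.954009499968052
top 42.84758017083011 -57.88712089969166
tip 37.15652889825783 8.41463015175682
side tip/grip at z57 [588.23  90.84  57.  ] [546.64  85.07  57.  ]
foot fan [630.81 393.78  10.  ] head (array([653.37, 434.79, 231.98]), np.float64(7.6550711316006295)) vase [378.24 421.56   0.  ] (array([378.77, 412.3 , 193.98]), np.float64(2.7072920601937898))
[-0.    0.15  0.99  0.  ] [[-0.96  0.3  -0.  ]
 [ 0.3   0.96  0.  ]
 [ 0.    0.   -1.  ]]
```

View pics/ov.png

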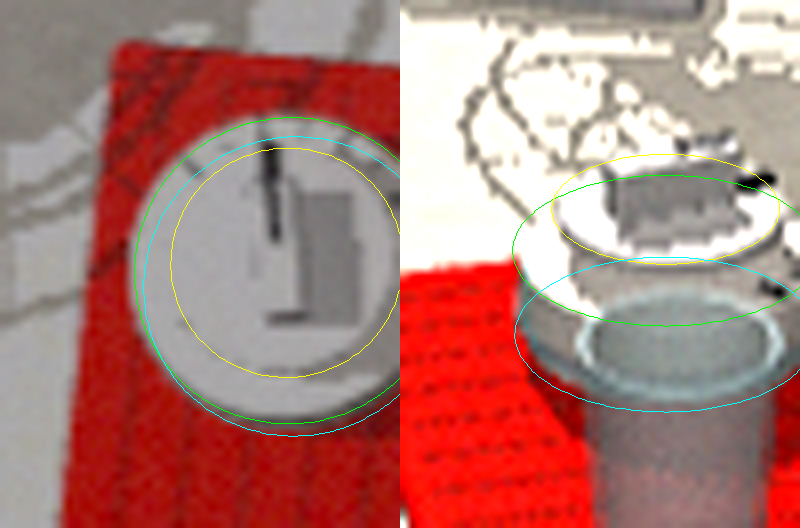

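The overlay agrees in both pictures: timer axis at (551, 86), disc top at z≈56, bar yaw about 7.5° and 0 line at about 44°. I'll lift and move over along the vase's near side, away from the fan.

```bash
python3 -m handwheel '[[[0,0,-0.045,0,0,0,1],[0,0,-0.045,0,0,0,1],[-0.035,-0.032,0,0,0,0,0.2],[-0.035,-0.032,0,0,0,0,0],[-0.035,-0.032,0,0,0,0,-0.3]]]'; python3 -m handwheel '[[[-0.035,-0.032,0,0,0,0,-0.3],[-0.035,-0.032,0,0,0,0,-0.3],[-0.035,-0.032,0,0,0,0,-0.3],[-0.035,-0.032,0,0,0,0,-0.3],[0,0,0,0,0,0,-0.3]]]'; python3 -c "
from h import *;s=read_state();print(s['joint_pos'],s['eef_rot'],s['ee_pos'],s['ft_force'])"
```

```text
clock: 2.12
ee_pos: [264.6, 497.0, 327.9]
eef_rot: [0.0, 0.149, 0.989, 0.0]
ft_force: [0.3, 0.3, 1.1]
opening: 0.722
grasp_force: 0.0
clock: 2.75
ee_pos: [362.4, 330.9, 327.9]
eef_rot: [0.001, 0.153, 0.988, -0.001]
ft_force: [-0.4, 0.2, -0.3]
opening: 0.353
grasp_force: 0.0
[-0.51511285  0.11219254 -0.30424099  1.82890319  0.03794494  1.20592244
  0.43257588] [ 7.63876614e-04  1.52955340e-01  9.88232644e-01 -5.66520072e-04] [362.4399893  330.87790973 327.88843982] [-0.41944212  0.19876585 -0.26756674]
```

```bash
python3 -m handwheel '[[[-0.042,-0.0295,0,0,0,0,-0.3],[-0.042,-0.0295,0,0,0,0,-0.3],[-0.042,-0.0295,0,0,0,0,-0.3],[-0.042,-0.0295,0,0,0,0,-0.3],[-0.042,-0.0295,0,0,0,0,-0.3]]]'; python3 -m handwheel '[[[-0.042,-0.0295,0,0,0,0,-0.3],[0,0,0.04,0,0,-8.3,-0.3],[0,0,0.04,0,0,-8.3,-0.3],[0,0,0.04,0,0,-8.3,-0.3],[0,0,0,0,0,0,-0.3]]]'; cat > y.py <<'E'
from h import *
from scipy.spatial.transform import Rotation as R
s=read_state();q=s['eef_rot'];M=R.from_quat(np.r_[q[1:],q[0]]).as_matrix();e=s['ee_pos']
np.set_printoptions(precision=3,suppress=True)
d=M.T@(np.array([551,86,e[2]])-e)
print('clock',s['clock'],'pos',e,'yaw-180',np.degrees(np.arctan2(M[1,0],M[0,0]))%360-180,'z',M[:,2],'todo tool',d,'F',s['ft_force'],s['ft_torque'],'q',s['joint_pos'],'open',s['opening']*92)
E
python3 y.py
```

```text
clock: 3.38
ee_pos: [517.7, 131.8, 328.0]
eef_rot: [0.0, 0.148, 0.989, 0.0]
ft_force: [0.2, 0.7, 0.3]
opening: 0.351
grasp_force: 0.0
clock: 4.0
ee_pos: [545.8, 91.8, 204.7]
eef_rot: [-0.003, -0.067, 0.998, -0.0]
ft_force: [-0.7, 0.0, -0.3]
opening: 0.349
grasp_force: 0.0
clock 4.0 pos [545.775  91.765 204.732] yaw-180 7.722269259328726 z [-0.007 -0.    -1.   ] todo tool [-4.403 -6.415 -0.033] F [-0.657  0.008 -0.251] [-0.007  0.09  -0.018] q [-0.115  0.34  -0.122  1.832  0.048  0.979  1.449] open 32.09033162309498
```

```bash
python3 -m handwheel '[[[-0.0044,-0.0064,0.03,0,0,0,-0.3],[0,0,0.04,0,0,0,-0.3],[0,0,0.03,0,0,0,-0.3],[0,0,0,0,0,0,-0.3],[0,0,0,0,0,0,-0.3]]]'; python3 y.py; python3 - <<'E'
from h import *
t=get_image('top');s=get_image('side')
a=[np.clip(cv2.resize(g['color'][y:y+75,x:x+50],(400,600),interpolation=cv2.INTER_CUBIC)*1.5,0,255).astype(np.uint8) for g,x,y in((t,260,205),(s,270,180))]
save(np.hstack(a),'pics/app.png')
E
```

```text
clock: 4.62
ee_pos: [555.3, 86.2, 109.9]
eef_rot: [0.002, -0.067, 0.998, 0.0]
ft_force: [0.3, -0.5, 0.5]
opening: 0.35
grasp_force: 0.0
clock 4.625 pos [555.284  86.157 109.897] yaw-180 7.675517545125842 z [ 0.003  0.001 -1.   ] todo tool [ 4.267  0.417 -0.013] F [ 0.339 -0.507  0.524] [ 0.038 -0.004 -0.029] q [-0.115  0.473 -0.109  1.888  0.07   0.78   1.443] open 32.18689413332559
```

View pics/app.png

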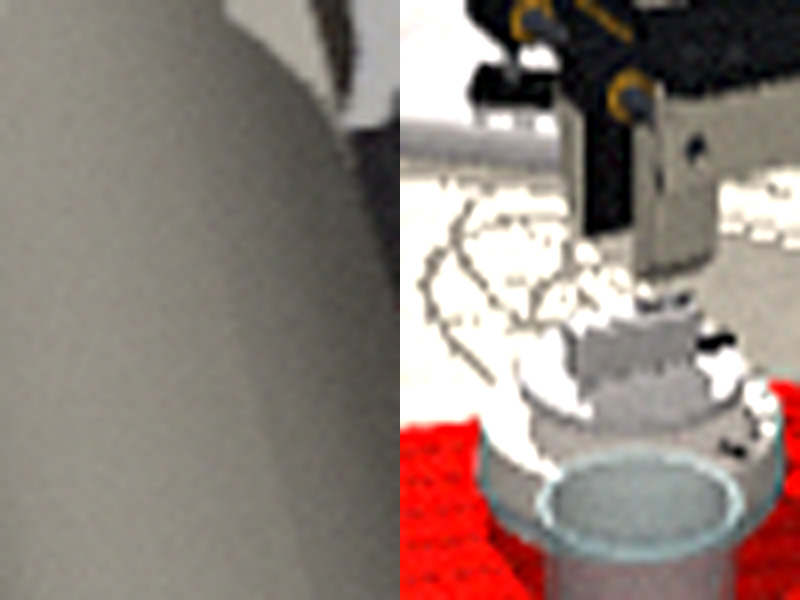

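The top view is blocked by the arm. In the side view the fingers stand just above the bar, with the near finger at crop (675,265), straddling it. I'll correct x by 4 mm and lower to just above the disc.

```bash
python3 -m handwheel '[[[0.0043,0.0004,0,0,0,0,-0.3],[0,0,0,0,0,0,-0.3],[0,0,0.015,0,0,0,-0.3],[0,0,0.015,0,0,0,-0.3],[0,0,0,0,0,0,-0.3]]]'; python3 y.py; python3 -m handwheel '[[[0,0,0.006,0,0,0,-0.3],[0,0,0,0,0,0,-0.3],[0,0,0,0,0,0,-0.3]]]'; python3 y.py
```

```text
clock: 5.35
ee_pos: [547.5, 84.9, 75.5]
eef_rot: [-0.002, -0.067, 0.998, -0.0]
ft_force: [-0.2, -1.3, -0.1]
opening: 0.353
grasp_force: 0.0
clock 5.35 pos [547.476  84.877  75.455] yaw-180 7.7229159805815755 z [-0.004 -0.001 -1.   ] todo tool [-3.643  0.639 -0.016] F [-0.153 -1.294 -0.122] [0.019 0.032 0.012] q [-0.119  0.519 -0.104  1.917  0.079  0.714  1.436] open 32.45923498858408
clock: 5.72
ee_pos: [549.5, 85.3, 71.9]
eef_rot: [0.0, -0.067, 0.998, 0.0]
ft_force: [-0.8, -0.0, -0.7]
opening: 0.354
grasp_force: 0.0
clock 5.725 pos [549.491  85.277  71.904] yaw-180 7.724572399144478 z [ 0.  0. -1.] todo tool [-1.592  0.513  0.001] F [-0.818 -0.018 -0.712] [ 0.005  0.033 -0.01 ] q [-0.12   0.525 -0.103  1.917  0.08   0.703  1.435] open 32.5535846784524
```

```bash
python3 -m handwheel '[[[-0.0012,0.0005,0.002,0,0,0,-0.3],[0,0,0,0,0,0,-0.3],[0,0,0,0,0,0,-0.3],[0,0,0,0,0,0,-0.3],[0,0,0,0,0,0,-0.3]]]'; python3 y.py;  python3 -m handwheel '[[[0,0,0.002,0,0,0,-0.3],[0,0,0,0,0,0,-0.3],[0,0,0,0,0,0,-0.3],[0,0,0,0,0,0,-0.3]]]'; python3 y.py
```

```text
clock: 6.35
ee_pos: [550.4, 85.9, 69.7]
eef_rot: [0.0, -0.067, 0.998, 0.0]
ft_force: [0.2, -0.6, -0.3]
opening: 0.352
grasp_force: 0.0
clock 6.35 pos [550.383  85.88   69.745] yaw-180 7.728195966031876 z [ 0.  0. -1.] todo tool [-0.627  0.036  0.   ] F [ 0.211 -0.581 -0.295] [ 0.008 -0.035 -0.012] q [-0.121  0.53  -0.103  1.915  0.081  0.701  1.434] open 32.36081521954705
clock: 6.85
ee_pos: [550.4, 85.9, 67.7]
eef_rot: [0.0, -0.067, 0.998, 0.0]
ft_force: [-0.3, -0.4, 0.6]
opening: 0.348
grasp_force: 0.1
clock 6.85 pos [550.441  85.858  67.702] yaw-180 7.723927539715106 z [ 0.  0. -1.] todo tool [-0.573  0.065  0.   ] F [-0.298 -0.37   0.562] [ 0.016 -0.049  0.052] q [-0.121  0.533 -0.103  1.916  0.081  0.697  1.433] open 32.061256648247635
```

Settled, with the tips about at the disc. Now I'll close gently.

```bash
python3 -m handwheel '[[[0,0,0,0,0,0,-0.5],[0,0,0,0,0,0,-0.6],[0,0,0,0,0,0,-0.9],[0,0,0,0,0,0,-0.9],[0,0,0,0,0,0,-0.9]]]' 5; python3 y.py
```

```text
clock: 7.48
ee_pos: [550.3, 86.3, 67.7]
eef_rot: [-0.0, -0.068, 0.998, 0.0]
ft_force: [-0.0, 1.4, 0.1]
opening: 0.153
grasp_force: 4.9
clock 7.475 pos [550.257  86.337  67.702] yaw-180 7.745193654938589 z [-0.  0. -1.] todo tool [-0.69  -0.434 -0.   ] F [-0.009  1.433  0.083] [ 0.456  0.033 -0.062] q [-0.122  0.533 -0.103  1.916  0.081  0.697  1.433] open 14.061940165770531
```

```bash
python3 -m handwheel '[[[0,0,0,0,0,0,-0.9],[0,0,0,0,0,0,-0.9],[0,0,0.001,0,0,0,-0.9],[0,0,0,0,0,0,-0.9]]]' 35; python3 -m handwheel '[[[0,0,0.001,0,0,0,-0.9],[0,0,0,0,0,0,-0.9]]]'; python3 -m handwheel '[[[0,0,0.001,0,0,0,-0.9],[0,0,0,0,0,0,-0.9]]]' ;python3 y.py
```

```text
clock: 7.98
ee_pos: [550.3, 86.1, 66.7]
eef_rot: [-0.0, -0.067, 0.998, 0.0]
ft_force: [-0.3, 2.2, 1.3]
opening: 0.152
grasp_force: 34.8
clock: 8.22
ee_pos: [550.4, 86.1, 65.9]
eef_rot: [-0.0, -0.067, 0.998, 0.0]
ft_force: [-2.4, 2.1, 3.6]
opening: 0.15
grasp_force: 34.8
clock: 8.48
ee_pos: [550.5, 86.1, 65.3]
eef_rot: [0.0, -0.067, 0.998, 0.0]
ft_force: [-2.3, 1.9, 8.1]
opening: 0.148
grasp_force: 34.9
clock 8.475 pos [550.493  86.072  65.314] yaw-180 7.731749124627015 z [ 0.  0. -1.] todo tool [-0.493 -0.14   0.   ] F [-2.347  1.94   8.078] [ 0.543  0.742 -0.042] q [-0.122  0.537 -0.102  1.916  0.082  0.692  1.433] open 13.585161586502908
```

```bash
python3 -m handwheel '[[[0,0,0.0006,0,0,0,-0.9],[0,0,0,0,0,0,-0.9],[0,0,0,0,0,0,-0.9]]]'; python3 -m handwheel '[[[0,0,0.0005,0,0,0,-0.9],[0,0,0,0,0,0,-0.9],[0,0,0,0,0,0,-0.9]]]' ;python3 y.py
```

```text
clock: 8.85
ee_pos: [550.5, 86.1, 65.0]
eef_rot: [0.0, -0.067, 0.998, 0.0]
ft_force: [-3.2, 2.1, 10.5]
opening: 0.149
grasp_force: 34.9
clock: 9.22
ee_pos: [550.6, 86.1, 64.8]
eef_rot: [0.0, -0.067, 0.998, 0.0]
ft_force: [-4.3, 2.3, 12.1]
opening: 0.151
grasp_force: 35.0
clock 9.225 pos [550.587  86.108  64.801] yaw-180 7.7285210030939595 z [ 0.  0. -1.] todo tool [-0.395 -0.163  0.   ] F [-4.33   2.329 12.099] [0.57  1.131 0.096] q [-0.122  0.538 -0.102  1.916  0.082  0.691  1.433] open 13.887312986444492
```

```bash
python3 -m handwheel '[[[0.0004,0,0.0007,0,0,0,-0.9],[0,0,0,0,0,0,-0.9],[0,0,0,0,0,0,-0.9],[0,0,0,0,0,0,-0.9]]]'; python3 -m handwheel '[[[0,0,0,0,0,2,-0.9],[0,0,0,0,0,2,-0.9],[0,0,0,0,0,2,-0.9],[0,0,0,0,0,2,-0.9],[0,0,0,0,0,0,-0.9]]]' ;python3 y.py
```

```text
clock: 9.72
ee_pos: [550.6, 86.2, 64.5]
eef_rot: [0.001, -0.067, 0.998, 0.0]
ft_force: [-4.1, 3.1, 15.9]
opening: 0.149
grasp_force: 35.1
clock: 10.35
ee_pos: [550.5, 86.6, 64.5]
eef_rot: [0.001, 0.002, 1.0, 0.0]
ft_force: [-4.6, 2.7, 15.5]
opening: 0.149
grasp_force: 35.2
clock 10.35 pos [550.529  86.575  64.546] yaw-180 -0.22917109840764738 z [ 0.001  0.001 -1.   ] todo tool [-0.473 -0.573  0.   ] F [-4.615  2.743 15.475] [0.673 1.176 0.203] q [-0.15   0.537 -0.068  1.918  0.054  0.687  1.317] open 13.666157707936632
```

```bash
python3 -m handwheel '[[[0,0,0,0,0,4,-0.9],[0,0,0,0,0,4,-0.9],[0,0,0,0,0,4,-0.9],[0,0,0,0,0,4,-0.9],[0,0,0,0,0,0,-0.9]]]' ;python3 y.py; python3 - <<'E'
from h import *
s=get_image('side')
for q in('timer_rim','mark_20','mark_top','pointer_tip'): print(q,[(np.round(r['xy'],1).tolist(),round(r['confidence'],2)) for r in pinpoint('side',q)])
save(np.clip(cv2.resize(s['color'][200:260,270:330],(600,600),interpolation=cv2.INTER_CUBIC)*1.5,0,255).astype(np.uint8),'pics/tw.png')
E
```

```text
clock: 10.98
ee_pos: [550.6, 87.4, 64.6]
eef_rot: [0.001, 0.141, 0.99, 0.001]
ft_force: [-5.4, 3.1, 14.3]
opening: 0.15
grasp_force: 35.1
clock 10.975 pos [550.572  87.386  64.572] yaw-180 -16.225675728449175 z [ 0.001  0.001 -1.   ] todo tool [-0.798 -1.212 -0.001] F [-5.406  3.064 14.291] [0.981 1.179 0.184] q [-0.206  0.535  0.002  1.92  -0.003  0.685  1.085] open 13.760395803150042
timer_rim [([308.1, 221.7], 0.94), ([232.4, 212.6], 0.7), ([233.0, 290.2], 0.55), ([209.7, 204.2], 0.48), ([314.9, 226.7], 0.16)]
mark_20 [([221.4, 227.1], 0.96), ([267.2, 300.6], 0.64), ([313.3, 228.4], 0.6)]
mark_top [([311.2, 235.2], 0.91), ([206.3, 229.5], 0.87), ([274.5, 307.7], 0.7), ([337.5, 404.6], 0.46)]
pointer_tip [([315.1, 229.9], 0.85), ([223.8, 206.5], 0.83), ([236.1, 288.5], 0.74), ([303.9, 259.8], 0.54)]
```

View pics/tw.png

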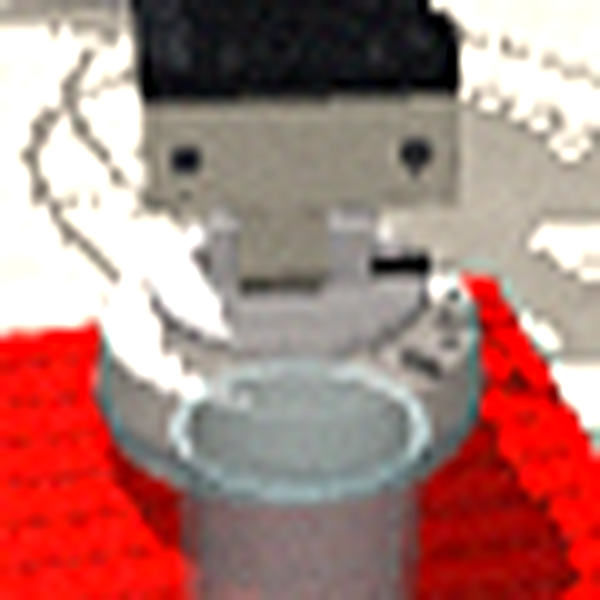

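The case is unmoved: the double mark is still at crop (420,360) and the pointer nose at (400,265) has turned. I'll continue.

```bash
python3 -m handwheel '[[[0,0,0,0,0,4,-0.9],[0,0,0,0,0,4,-0.9],[0,0,0,0,0,4,-0.9],[0,0,0,0,0,4,-0.9],[0,0,0,0,0,4,-0.9]]]' ;python3 y.py;python3 -m handwheel '[[[0,0,0,0,0,4,-0.9],[0,0,0,0,0,4,-0.9],[0,0,0,0,0,4,-0.9],[0,0,0,0,0,4,-0.9],[0,0,0,0,0,0,-0.9]]]' ;python3 y.py;  python3 - <<'E'
from h import *
s=get_image('side')
for q in('timer_rim','mark_20','mark_top','pointer_tip'): print(q,[(np.round(r['xy'],1).tolist(),round(r['confidence'],2)) for r in pinpoint('side',q)])
E
```

```text
clock: 11.85
ee_pos: [551.0, 88.3, 64.7]
eef_rot: [0.001, 0.311, 0.95, 0.002]
ft_force: [-3.9, 6.0, 14.6]
opening: 0.149
grasp_force: 35.3
clock 11.85 pos [550.953  88.325  64.683] yaw-180 -36.27480890433884 z [ 0.002  0.003 -1.   ] todo tool [-1.413 -1.847 -0.006] F [-3.857  6.049 14.562] [1.509 0.919 0.238] q [-0.276  0.537  0.088  1.922 -0.075  0.683  0.796] open 13.688491972290219
clock: 12.48
ee_pos: [551.5, 89.0, 64.8]
eef_rot: [0.001, 0.44, 0.898, 0.002]
ft_force: [-2.1, 6.7, 13.1]
opening: 0.149
grasp_force: 35.4
clock 12.475 pos [551.504  88.993  64.805] yaw-180 -52.16635550562769 z [ 0.003  0.003 -1.   ] todo tool [-2.054 -2.234 -0.012] F [-2.124  6.732 13.055] [1.749 0.695 0.128] q [-0.332  0.54   0.158  1.923 -0.133  0.684  0.567] open 13.74952560739467
timer_rim [([231.1, 289.8], 0.98), ([233.2, 216.0], 0.79), ([332.6, 402.7], 0.72), ([308.0, 223.7], 0.58), ([297.5, 228.4], 0.35)]
mark_20 [([314.0, 232.3], 0.76), ([266.0, 298.9], 0.74), ([220.8, 228.0], 0.72)]
mark_top [([312.0, 237.7], 0.97), ([272.1, 307.5], 0.96), ([207.6, 229.0], 0.63)]
pointer_tip [([312.3, 230.5], 0.82), ([222.4, 206.5], 0.79), ([234.7, 282.6], 0.74)]
```

The grip is about 3 mm off the axis along the bar, which gives a 6–7 N side load. I'll relieve it, restore the press and go on past the top mark.

```bash
python3 -m handwheel '[[[0.001,0.0,0.0002,0,0,0,-0.9],[0.001,0,0.0002,0,0,0,-0.9],[0,0,0,0,0,0,-0.9]]]' ;python3 y.py;python3 -m handwheel '[[[0,0,0,0,0,4,-0.9],[0,0,0,0,0,4,-0.9],[0,0,0,0,0,3,-0.9],[0,0,0,0,0,0,-0.9],[0,0,0,0,0,0,-0.9]]]' ;python3 y.py
```

```text
clock: 13.1
ee_pos: [551.3, 89.3, 64.8]
eef_rot: [0.002, 0.44, 0.898, 0.002]
ft_force: [-1.4, 4.2, 13.2]
opening: 0.15
grasp_force: 35.1
clock 13.1 pos [551.314  89.293  64.758] yaw-180 -52.1843519885841 z [ 0.005  0.002 -1.   ] todo tool [-2.409 -2.267 -0.009] F [-1.412  4.242 13.163] [1.151 0.285 0.171] q [-0.334  0.539  0.159  1.925 -0.131  0.682  0.565] open 13.819783087929693
clock: 13.72
ee_pos: [551.7, 89.6, 64.8]
eef_rot: [0.002, 0.524, 0.852, 0.003]
ft_force: [-0.3, 5.2, 11.9]
opening: 0.152
grasp_force: 35.1
clock 13.725 pos [551.726  89.596  64.805] yaw-180 -63.175407205579035 z [ 0.006  0.003 -1.   ] todo tool [-2.881 -2.27  -0.014] F [-0.333  5.204 11.866] [1.295 0.126 0.253] q [-0.372  0.543  0.207  1.926 -0.172  0.683  0.407] open 13.987296308590285
```

```bash
python3 -m handwheel '[[[0.0005,0,0.0005,0,0,1,-0.9],[0,0,0,0,0,1.2,-0.9],[0,0,0,0,0,0,-0.9],[0,0,0,0,0,0,-0.9]]]' ;python3 y.py;python3 - <<'E'
from h import *
s=get_image('side')
for q in('timer_rim','mark_20','mark_top','pointer_tip'): print(q,[(np.round(r['xy'],1).tolist(),round(r['confidence'],2)) for r in pinpoint('side',q)])
c=np.array([553,86.5])
for k in (0,10,20,30): 
  a=np.radians(44.3)-.06*k; print(k,proj(s,[c[0]+44*np.cos(a),c[1]+44*np.sin(a),42]))
save(np.clip(cv2.resize(s['color'][210:260,270:330],(720,600),interpolation=cv2.INTER_CUBIC)*1.3,0,255).astype(np.uint8),'pics/top30.png')
E
```

```text
clock: 14.22
ee_pos: [551.8, 89.8, 64.6]
eef_rot: [0.002, 0.54, 0.842, 0.003]
ft_force: [-0.1, 5.4, 14.5]
opening: 0.152
grasp_force: 35.1
clock 14.225 pos [551.828  89.765  64.618] yaw-180 -65.3805806391972 z [ 0.006  0.003 -1.   ] todo tool [-3.078 -2.321 -0.015] F [-0.125  5.406 14.536] [1.102 0.137 0.164] q [-0.38   0.544  0.217  1.927 -0.18   0.683  0.375] open 13.959064542437682
timer_rim [([231.3, 215.3], 0.89), ([229.1, 291.5], 0.82)]
mark_20 [([222.1, 227.2], 0.82), ([316.1, 231.5], 0.71), ([266.2, 297.9], 0.71), ([301.5, 260.2], 0.15)]
mark_top [([206.8, 227.1], 0.61)]
pointer_tip [([227.2, 206.9], 0.76), ([309.0, 234.0], 0.71), ([233.5, 284.6], 0.7)]
0 [305.45898772 223.03726148]
10 [312.71034609 226.21241058]
20 [315.18888743 230.90389838]
30 [311.78550648 235.54472953]
```

View pics/top30.png

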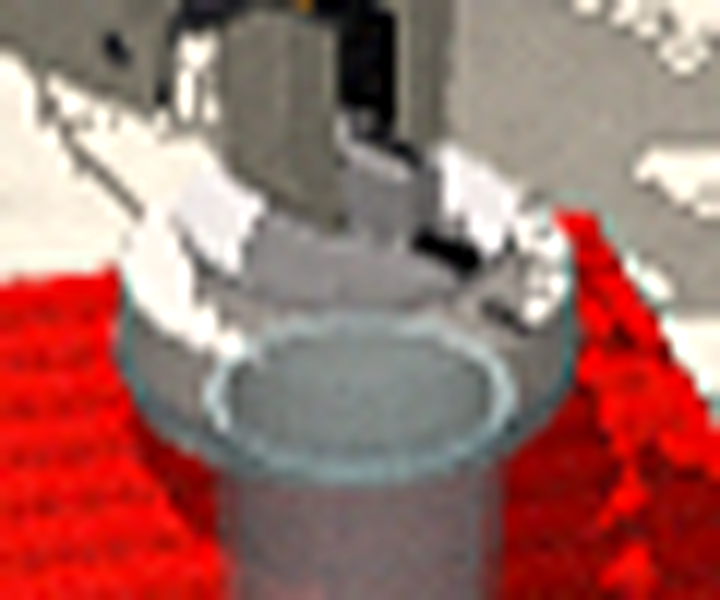

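The pointer nose, crop (450,255), has swung to and slightly past the double mark at (505,312), and the case looks unmoved. I'll check the numbers.

```bash
python3 - <<'E'
from h import *
s=get_image('side')
C=lambda x,y:(270+x/12-.5,210+y/12-.5)
for c in ([552,88],[551,86],[553.5,87]):
  for n,xy,z in(('tip',C(470,262),53.5),('noseMid',C(448,252),53.5),('mark outer',C(525,328),42),('mark inner',C(488,300),42)):
    p=atz(s,xy,z)[:2]-c;print(c,n,np.hypot(*p).round(1),np.degrees(np.arctan2(p[1],p[0])).round(1))
# case ellipse left/right extremes from picture: crop x 118..578
th=np.linspace(0,6.28,200)
for c in ([551,86],[552,88],[553.5,87],[550,90]):
  q=np.array([proj(s,[c[0]+50*np.cos(a),c[1]+50*np.sin(a),42]) for a in th]);print(c,q[:,0].min(),q[:,0].max(),'seen',C(118,0)[0],C(578,0)[0])
E
```

```text
[552, 88] tip 38.6 -64.3
[552, 88] noseMid 32.3 -64.6
[552, 88] mark outer 52.8 -61.9
[552, 88] mark inner 39.3 -56.3
[551, 86] tip 37.3 -61.6
[551, 86] noseMid 31.0 -61.3
[551, 86] mark outer 51.5 -59.8
[551, 86] mark inner 38.3 -53.4
[553.5, 87] tip 37.1 -65.8
[553.5, 87] noseMid 30.8 -66.3
[553.5, 87] mark outer 51.2 -62.8
[553.5, 87] mark inner 37.7 -57.4
[551, 86] 278.6053549682905 316.8584044895167 seen 279.3333333333333 317.6666666666667
[552, 88] 278.73449098808254 316.92360315075103 seen 279.3333333333333 317.6666666666667
[553.5, 87] 279.4005422329551 317.597009696959 seen 279.3333333333333 317.6666666666667
[550, 90] 277.76869471737166 315.930815691473 seen 279.3333333333333 317.6666666666667
```

```bash
python3 -m handwheel '[[[0,0,0,0,0,1.5,-0.9],[0,0,0,0,0,0,-0.9],[0,0,0,0,0,0,-0.9]]]' ;python3 y.py;python3 -m handwheel '[[[0,0,0,0,0,-4,-0.9],[0,0,0,0,0,-4,-0.9],[-0.0005,0,0,0,0,-4,-0.9],[0,0,0,0,0,-4,-0.9],[0,0,0,0,0,0,-0.9]]]' ;python3 y.py
```

```text
clock: 14.9
ee_pos: [551.9, 89.8, 64.7]
eef_rot: [0.002, 0.551, 0.834, 0.003]
ft_force: [-0.8, 3.7, 14.3]
opening: 0.152
grasp_force: 35.1
clock 14.9 pos [551.929  89.785  64.655] yaw-180 -66.8850208681378 z [ 0.007  0.003 -1.   ] todo tool [-3.116 -2.34  -0.016] F [-0.825  3.744 14.294] [1.165 0.092 0.243] q [-0.386  0.544  0.224  1.927 -0.185  0.683  0.353] open 13.989614035777405
clock: 15.52
ee_pos: [551.4, 89.2, 64.5]
eef_rot: [0.002, 0.43, 0.903, 0.002]
ft_force: [-2.0, 5.3, 15.6]
opening: 0.149
grasp_force: 35.1
clock 15.525 pos [551.401  89.169  64.496] yaw-180 -50.92026995305534 z [ 0.005  0.003 -1.   ] todo tool [-2.208 -2.309 -0.011] F [-1.957  5.272 15.627] [ 1.1    0.487 -0.132] q [-0.328  0.539  0.153  1.925 -0.127  0.681  0.583] open 13.71697787052912
```

```bash
python3 -m handwheel '[[[0,0,0,0,0,-4,-0.9],[0,0,0,0,0,-4,-0.9],[0,0,0,0,0,-4,-0.9],[0,0,0,0,0,-4,-0.9],[0,0,0,0,0,0,-0.9]]]' ;python3 y.py;python3 -m handwheel '[[[0,0,0,0,0,-4,-0.9],[0,0,0,0,0,-4,-0.9],[0,0,0,0,0,-2.4,-0.9],[0,0,0,0,0,0,-0.9],[0,0,0,0,0,0,-0.9]]]' ;python3 y.py
```

```text
clock: 16.15
ee_pos: [550.9, 88.6, 64.4]
eef_rot: [0.002, 0.3, 0.954, 0.002]
ft_force: [-2.9, 4.4, 16.2]
opening: 0.147
grasp_force: 35.1
clock 16.15 pos [550.852  88.571  64.387] yaw-180 -34.94440854322076 z [ 0.004  0.002 -1.   ] todo tool [-1.594 -2.023 -0.005] F [-2.936  4.374 16.163] [ 0.856  0.741 -0.111] q [-0.272  0.536  0.083  1.924 -0.069  0.68   0.813] open 13.558893261477689
clock: 16.77
ee_pos: [550.6, 88.1, 64.3]
eef_rot: [0.002, 0.213, 0.977, 0.001]
ft_force: [-3.8, 3.0, 15.9]
opening: 0.148
grasp_force: 35.1
clock 16.775 pos [550.62   88.125  64.304] yaw-180 -24.60124543199862 z [ 0.004  0.001 -1.   ] todo tool [-1.231 -1.774 -0.002] F [-3.784  3.007 15.864] [ 0.655  0.881 -0.207] q [-0.236  0.535  0.038  1.923 -0.032  0.681  0.962] open 13.577071698421102
```

```bash
python3 -m handwheel '[[[0.002,0,0,0,0,0,-0.9],[0,0,-0.001,0,0,0,-0.9],[0,0,0,0,0,0,-0.9]]]' ;python3 y.py;python3 -m handwheel '[[[0,0,0,0,0,0,-0.5],[0,0,0,0,0,0,-0.3],[0,0,0,0,0,0,-0.3],[0,0,0,0,0,0,-0.3]]]' 5;python3 y.py
```

```text
clock: 17.15
ee_pos: [550.1, 88.2, 65.0]
eef_rot: [0.003, 0.213, 0.977, 0.001]
ft_force: [0.6, 2.0, 9.8]
opening: 0.154
grasp_force: 34.9
clock 17.15 pos [550.06  88.25  65.04] yaw-180 -24.628102655016647 z [ 0.006  0.001 -1.   ] todo tool [-1.792 -1.653  0.004] F [0.637 1.951 9.844] [ 0.357 -0.187 -0.145] q [-0.238  0.532  0.039  1.926 -0.031  0.678  0.96 ] open 14.206967953979554
clock: 17.65
ee_pos: [549.6, 87.4, 64.8]
eef_rot: [0.002, 0.213, 0.977, 0.0]
ft_force: [-0.1, 0.3, 10.7]
opening: 0.347
grasp_force: 5.4
clock 17.65 pos [549.6    87.415  64.844] yaw-180 -24.622475407846593 z [ 0.005 -0.    -1.   ] todo tool [-1.863 -0.703  0.007] F [-0.147  0.25  10.687] [-0.045 -0.024  0.025] q [-0.238  0.532  0.039  1.926 -0.03   0.679  0.96 ] open 31.91917017737372
```

Released; the tips still rest on the disc. I'll rise straight up and move aside for a look from above.

```bash
python3 -m handwheel '[[[0,0,-0.002,0,0,0,-0.3],[0,0,-0.008,0,0,0,-0.3],[0,0,-0.02,0,0,0,-0.3],[0,0,-0.05,0,0,0,-0.3],[0,0,-0.06,0,0,0,-0.3]]]' ;python3 -m handwheel '[[[0,0,-0.06,0,0,0,-0.3],[0,0,-0.06,0,0,0,-0.3],[0.05,0.0,0,0,0,0,-0.3],[0.05,0.0,0,0,0,0,-0.3],[0.05,0.03,0,0,0,0,-0.3]]]';python3 y.py; python3 - <<'E'
from h import *
t=get_image('top');save(np.clip(cv2.resize(t['color'],(800,600))*1.3,0,255).astype(np.uint8),'pics/chk.png')
for q in('timer_rim','mark_20','mark_top','pointer_tip'):
  for c in('top','side'): print(q,c,[(np.round(r['xy'],1).tolist(),round(r['confidence'],2)) for r in pinpoint(c,q)])
E
```

```text
clock: 18.27
ee_pos: [545.5, 87.4, 203.2]
eef_rot: [-0.002, 0.213, 0.977, -0.001]
ft_force: [0.7, -0.2, -0.1]
opening: 0.352
grasp_force: 0.0
clock: 18.9
ee_pos: [421.5, 176.1, 323.1]
eef_rot: [0.0, 0.215, 0.977, -0.001]
ft_force: [0.5, 1.2, -1.0]
opening: 0.35
grasp_force: 0.0
clock 18.9 pos [421.529 176.118 323.127] yaw-180 -24.829289909824666 z [ 0.    -0.001 -1.   ] todo tool [-155.345  -27.42     0.127] F [ 0.539  1.176 -0.983] [ 0.063 -0.069  0.023] q [-0.405  0.04  -0.052  1.914  0.004  1.188  0.679] open 32.17724661157461
timer_rim top [([270.7, 232.0], 0.86), ([365.7, 332.7], 0.6), ([292.2, 232.1], 0.17)]
timer_rim side [([309.3, 223.7], 0.97), ([231.3, 290.8], 0.96), ([231.5, 217.7], 0.59)]
mark_20 top [([381.4, 311.9], 0.98), ([292.5, 232.8], 0.84), ([288.1, 251.3], 0.63), ([253.7, 324.6], 0.51)]
mark_20 side [([220.0, 228.1], 0.9), ([313.2, 228.8], 0.82), ([269.0, 300.4], 0.82), ([337.1, 403.4], 0.27)]
mark_top top [([396.8, 307.5], 0.93), ([301.5, 237.2], 0.58), ([250.9, 338.2], 0.51)]
mark_top side [([271.1, 305.8], 0.94), ([311.6, 234.9], 0.75), ([206.5, 229.8], 0.61)]
pointer_tip top [([374.1, 331.6], 0.8), ([469.0, 215.4], 0.36)]
pointer_tip side [([225.9, 208.2], 0.73), ([308.4, 233.5], 0.7), ([233.0, 283.9], 0.61)]
```

```bash
python3 - <<'E'
from h import *
t=get_image('top');s=get_image('side')
a=np.clip(cv2.resize(t['color'][222:272,260:310],(400,400),interpolation=cv2.INTER_CUBIC)*1.5,0,255).astype(np.uint8)
b=np.clip(cv2.resize(s['color'][208:258,273:323],(400,400),interpolation=cv2.INTER_CUBIC)*1.3,0,255).astype(np.uint8)
save(np.hstack([a,b]),'pics/chk2.png')
E
```

```text
(no output)
```

View pics/chk2.png

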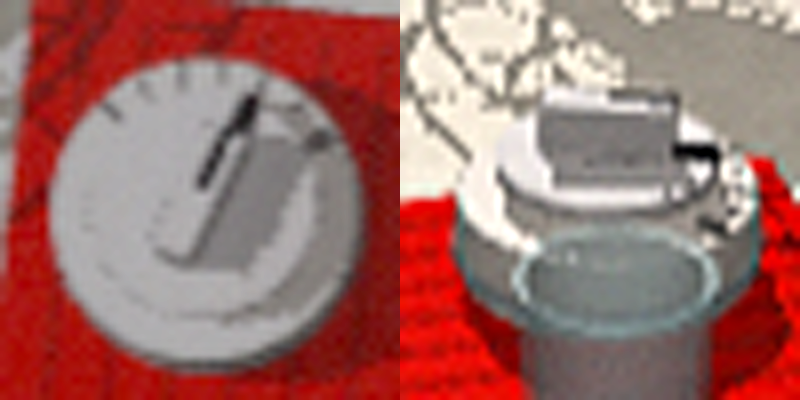

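The pointer tip at crop (252,97) sits at the 20 line, crop (261,84); the 0, 5, 10 and 15 lines are at (110,107), (147,92), (181,75) and (220,72). I'll check the angle numerically.

```bash
python3 - <<'E'
from h import *
from scipy.optimize import least_squares
t=get_image('top');th=np.linspace(0,6.28,181)
C=lambda x,y:(260+x/8-.5,222+y/8-.5)
def f(c):
    q=np.array([proj(t,[c[0]+50*np.cos(a),c[1]+50*np.sin(a),42]) for a in th]);return [q[:,0].min()-C(50,0)[0],q[:,0].max()-C(362,0)[0],q[:,1].min()-C(0,58)[1]]
r=least_squares(f,[552,85]);c=r.x;print(c,r.fun)
A=lambda xy,z:np.degrees(np.arctan2(*(atz(t,C(*xy),z)[:2]-c)[::-1]))
for n,xy,z in(('0',(110,107),42),('5',(147,92),42),('10',(181,75),42),('15',(220,72),42),('20',(261,84),42),('top',(317,138),42),('tip',(252,97),56),('noseinner',(235,130),56)): print(n,A(xy,z).round(1))
p=atz(t,C(203,186),76)[:2];q=atz(t,C(228,145),76)[:2];print('barline',np.degrees(np.arctan2(*(q-p)[::-1])))
E
```

```text
[552.15451522  87.23907258] [ 0.10588467 -0.10567641  0.00145117]
0 42.3
5 26.1
10 10.3
15 -5.8
20 -23.4
top -57.1
tip -24.5
noseinner -23.3
barline -31.206280746257853
```

The pointer is within about 1° of the 20 line, the case has moved no more than about 2 mm, and the arm is clear.

```bash
python3 -m handwheel '[[[0,0,0,0,0,0,-0.3],[0,0,0,0,0,0,-0.3],[0,0,0,0,0,0,-0.3]]]'; python3 -c "
from workcell import *;print(hand_in())"
```

```text
clock: 19.88
ee_pos: [423.0, 177.9, 323.0]
eef_rot: [-0.0, 0.213, 0.977, -0.0]
ft_force: [-0.3, 0.1, 0.6]
opening: 0.348
grasp_force: 0.0
the job is handed in; nothing more can be done
None
```

I wound the timer's dial past the 30 mark to about 1.93 rad, turned it back to 20 minutes (within about 1° by the top camera) and let go; the case moved only about 2 mm, and the job is handed in (no verdict was returned).

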